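Clear the sprung cradle and hold the flask pressed in it

ROBOT

A 7-joint arm with a two-finger parallel gripper is mounted at the origin on the work surface. World frame = base frame: x ahead of the robot, y to its left, z up, the work surface at z = 0. Lengths are in m, angles in rad, forces in N, time in s.
With the tool pointing down it reaches from about 0.4 to 0.85 m from the base axis. Payload 10.4 kg.
Tool frame: the origin (TCP) lies on the front face of the gripper's body, between the roots of the fingers; the fingertips stand 73 mm ahead of it and the grasp point (between the pads) lies 54 mm ahead of it; x points along the fingers, y is the direction in which the jaws open and shut, and the axes are right-handed (so a half turn about x gives the same grasp; the last joint's range is limited). The gripper opens to 85 mm and grips with 20 to 120 N. Pads are 22 mm wide; open, the fingers measure 114 mm over their backs; the gripper's body (76 mm by 85 mm) begins 54 mm behind the grasp point. The pads swing forward as they close: fully open they stand 13 mm farther back than shut.
Start: joints at [-1.313, 0.332, -0.065, 1.46, 0.022, 1.35, -0.088], TCP at [0.173, 0.601, 0.304] pointing down, gripper open.
Joint ranges: [-2.6, 2.6], [-0.5, 2.12], [-1.47, 1.34], [0.16, 2.42], [-1.27, 4.41], [0.06, 2.06], [-2.6, 2.6]. Speed limits (rad/s): [2.22, 2.22, 2.79, 2.79, 3.14, 3.14, 3.14].

INTERFACE

Orientations are given as a unit quaternion [x, y, z, w].
In Python, from workcell import manip gives the robot as it stands. The module is installed in compiled form; this text tells all that it offers.
- The arm moves only by the tool arm_command, never from a script. Its argument "moves" is a list that holds one entry, the list of rows, each a list of 5 numbers: the closure, from 0 (fully open) to 1 (shut), then the shift along the tool's x, y, z in units of 25 mm (1.0 is 25 mm), then the turn about the tool's x in degrees. A call has 1 to 12 rows; each row shifts and turns the commanded pose from where the row before left it, along the tool's axes as they then stand; what a row does not reach is not made up. A row lasts 1/12 s, in which the tool goes at most 41.7 mm and 7.16 degrees, less where a joint would pass 70% of its speed; a pose out of reach is approached as far as the arm can. A call is refused whole if a number of a shift passes 1 or a number of a turn 7.16, either way. A call with a gripper value outside its range is refused whole. The fingers move at their own pace and stop on an object; "force" is the grip in N (left out, the last holds). Time passes only in rows, so rows that do not move let the fingers close. It gives the time, the measured TCP pose, the force and the opening at its end, in the units of the state.
- manip.get_obs(): the state, without advancing time (a new reading comes with each control period).
- manip.camera(name): name is "scene" or "top"; returns the picture (384x512x3 uint8, red, green, blue); there is no depth.
- manip.camera_info(name): a dict with "vfov" (degrees; the focal length in pixels is half the picture's height over the tangent of half this angle, whatever the lens; pixels are square), "cx", "cy" (the principal point, pixels), "pose" (4x4, takes a point from camera to world coordinates). Camera axes: x right, y down, z forward; pixel columns grow to the right and rows downward; lengths in m; the calibration is good to about 2 mm. A picture is of the moment at which its call begins. camera_info takes no time and is no camera call.
- manip.hand_in(): hands the job in, once; it reports no verdict.
Trained networks look in the newest picture that a camera, given by its name, has taken for a name from the list of things; names that differ only in an ending like _2 or _b are one class to them, and where a whole thing is asked for, a point or a joint stands for the part that bears it (a point fixed in the world has none). Each returns a list of dicts, best first, with "confidence" (0 to 1); they miss things now and then, are a little off and sometimes report something else, mostly with a low value. They report only what shows in the picture. A call takes as long as a camera call. They do not tell look-alikes from the thing itself.
- manip.regions_of(query, camera): "mask" (384x512 bool, what is visible of it) and "rect" ([left, top, right, bottom] in pixels, round what is visible of it).
- manip.pinpoint(query, camera): "pixel" ([row, column] in pixels: a listed point, or the origin of a listed thing).
The state is a dict: "clock": time; "joint_pos": joint angles; "joint_velocities": joint speeds; "tau": joint torques, N m; "position": TCP position; "ee_rot": TCP orientation; "ft_force": force on the tool from outside, world axes, zero at the start; "torque": the same for the moment, N m; "grip_width": opening from 0.0 (shut) to 1.0 (fully open).
Only numpy, scipy, OpenCV 4.12 (cv2) and the standard library are available. Lean on these libraries where they do the work, as an engineer would, in place of code of your own. Each camera call takes 0.05 s, during which the arm holds its last target.

TASK

A medicine carton has been left lying on the sprung ring cradle: take it off and lay it down flat in the white tray. Then set the round amber flask upright in the orange ring, bulb down, press it down until the ring's top is level with the black collar around it (not to the bottom of its travel), and finish while still holding it pressed there: do not let go. Leave the other things on the bench where they are, and do not tip the flask over.

Things in the scene. Friction and masses are not known exactly. Their poses are not given: they have to be found in the camera images.
- cradle: Sprung ring cradle, fixed to the table: blue square base plate 120 x 120 x 12 mm, with a fixed black collar on four thin posts above it (collar 84 mm outside, 74 mm inside diameter, top 41 mm above the table). The orange ring moves up and down inside the collar. Origin: centre of the base's underside; z up, x and y along the plate's sides.
- collar_top (a point): Centre of the black collar's top face, on the cradle's axis, 41 mm above the table (does not move with the ring).
- ring_top (a point): Centre of the top face of the cradle's orange ring (68 mm outside, 52 mm hole, 12 mm high). With the ring up it is 55 mm above the table, 14 mm above the collar's top; it goes down with the ring.
- ring (a joint): How far the orange ring is pressed down, m: 0 = up (standing 14 mm proud of the collar), 0.014 = its top is level with the collar's top, 0.028 = bottomed on its stop. A spring pushes it up with about 3 N at the top, 9 N at level, 15 N at the bottom; the flask's own weight does not press it down. It springs back up as soon as nobody presses.
- flask: Round amber flask standing upright on the table, 118 mm tall, 0.12 to 0.2 kg: spherical bulb of 68 mm diameter with a 30 mm flat foot, a straight neck 26 mm in diameter from 62 to 106 mm above the foot, and a white stopper 32 mm in diameter above it (106 to 118 mm). Origin: centre of the foot's underside; z up along the neck. It seats with its bulb in the ring's hole: the bulb's centre then lies 22 mm above the ring's top and the foot 8.6 mm below the ring's top.
- flask_bulb (a point): Centre of the flask's bulb, 30.5 mm above its foot.
- carton: White medicine carton with a red band, 90 (x) x 38 (y) x 40 (z) mm, 0.05 to 0.1 kg, lying across the top of the orange ring, its underside 55 mm above the table. Origin: centre of its underside; x along its length.
- carton_center (a point): Centre of the white carton with the red band.
- tray: Shallow open white tray, fixed, 210 (x) x 160 (y) mm outside, 25 mm high, walls and floor 5 mm thick. Origin: centre of its underside; x along its long side.
- jar: White screw jar with a blue cap, 56 mm wide, 68 mm tall. A bystander, to be left alone. Origin: centre of its underside.
- amber_bottle: Small amber bottle with white cap, 46 mm wide, 95 mm tall. A bystander, to be left alone. Origin: centre of its underside.
- yellow_carton: Yellow medicine carton lying flat, 60 x 100 x 30 mm. A bystander, to be left alone. Origin: centre of its underside.
- green_carton: Green medicine carton standing, 40 x 50 x 90 mm. A bystander, to be left alone. Origin: centre of its underside.
- tub: Blue tub with a white cap and white label, 66 mm wide, 80 mm tall. A bystander, to be left alone. Origin: centre of its underside.
- tape_roll: Roll of brown tape lying flat, 90 mm wide, 22 mm tall. A bystander, to be left alone. Origin: centre of its underside.
Things that resemble listed ones, but are neither listed nor needed, are in the scene too. Leave any purple look-alike of the flask alone. Leave any purple look-alike of the carton alone.

How it is judged:
On the way:
1. the carton with the red band lies in the white tray, released (x of carton_center in the frame of tray between -0.09 and 0.09 m and y of carton_center in the frame of tray between -0.07 and 0.07 m and z of carton_center in the frame of tray below 0.034 m and contact force between each of the arm, the fingers and carton below 0.1 N and linear speed of carton below 0.03 m/s), for 0.2 s.
At the end, for the whole second after the job is handed in: The carton lies down in the white tray, let go. The flask is seated upright (within 0.2 rad) in the orange ring, centred within 6 mm, and the robot still presses on it so that the ring stands still with its top within 5 mm of the collar's top (ring joint 0.009 to 0.019 m) (all of step 1 and value of joint ring between 0.009 and 0.019 m and velocity of joint ring between -0.01 and 0.01 m/s and horizontal distance between flask_bulb and ring_top below 0.006 m and z of flask_bulb in the frame of ring_top between 0.015 and 0.027 m and angle between flask's own z axis and vertical below 0.2 rad and contact force between flask and cradle above 4 N and contact force between any of the fingers, the arm and flask above 1 N); the arm keeps its last pose, push and grip.
It fails at once if a bystander is moved more than 30 mm or tipped (distance of any of jar, amber_bottle, yellow_carton, green_carton, tub, tape_roll from where it was at the start of the episode above 0.03 m or angle between any of jar, amber_bottle, yellow_carton, green_carton, tub, tape_roll's own z axis and vertical above 0.5 rad).
It fails at once if the flask is tipped over (more than 0.8 rad) (angle between flask's own z axis and vertical above 0.8 rad).
It also fails if it takes over 64 s, if anything falls off the work surface, if the arm or the gripper's body presses on something with over 40 N, if the wrist force passes 120 N, or if a joint passes its speed limit or range.

## Working session

There is one attempt and no reset: what is moved stays moved. The work goes in short steps, Python scripts to look and compute and a tool call to move; the robot and the scene stay as the last step left them, time stands still between calls to the robot, and variables do not carry over. Pictures are saved under pics/ and viewed, and the job is handed in when it is done.

Besides the shell and the picture viewer there is one more tool, called after "Request:" by a JSON object that holds its "name" and its "arguments". arm_command: Moves the arm, as the interface text tells. Its arguments: {"type":"object","properties":{"moves":{"type":"array","items":{"type":"array","items":{"type":"array","items":{"type":"number"}}}},"force":{"type":"number"}},"required":["moves"]}

```bash
mkdir -p pics; ls
python3 - <<'E'
from workcell import manip
import cv2, numpy as np
o=manip.get_obs()
print({k:np.round(v,3) for k,v in o.items()})
for n in ("scene","top"):
    im=manip.camera(n); cv2.imwrite(f"pics/{n}0.png",im[:,:,::-1])
    i=manip.camera_info(n); print(n,i["vfov"],i["cx"],i["cy"],np.round(i["pose"],4).tolist(), [k for k in i])
E
```

```text
pics
{'clock': np.float64(0.0), 'joint_pos': array([-1.313,  0.333, -0.065,  1.461,  0.022,  1.35 , -0.089]), 'joint_velocities': array([ 0.002,  0.   , -0.001, -0.002, -0.001, -0.001, -0.001]), 'tau': array([-0.0000e+00, -6.2546e+01,  4.9000e-02, -3.9159e+01,  1.6000e-02,
        1.0000e-02, -0.0000e+00]), 'position': array([0.173, 0.6  , 0.303]), 'ee_rot': array([ 0.098,  0.7  , -0.099,  0.7  ]), 'ft_force': array([ 0.383, -0.497,  0.52 ]), 'torque': array([0.031, 0.035, 0.015]), 'grip_width': np.float64(0.997)}
scene 54.88712452508907 256.07614159344405 197.84437901183702 [[-0.8705, 0.2355, -0.4322, 0.9816], [0.4918, 0.4531, -0.7435, 0.6439], [0.0208, -0.8598, -0.5103, 0.5594], [0.0, 0.0, 0.0, 1.0]] ['vfov', 'cx', 'cy', 'pose']
top 47.1654376676551 258.1608689669832 194.2865851417122 [[0.025, -0.9811, 0.1917, 0.3703], [-0.9996, -0.0268, -0.0072, -0.0462], [0.0123, -0.1915, -0.9814, 1.1214], [0.0, 0.0, 0.0, 1.0]] ['vfov', 'cx', 'cy', 'pose']
```

View pics/scene0.png

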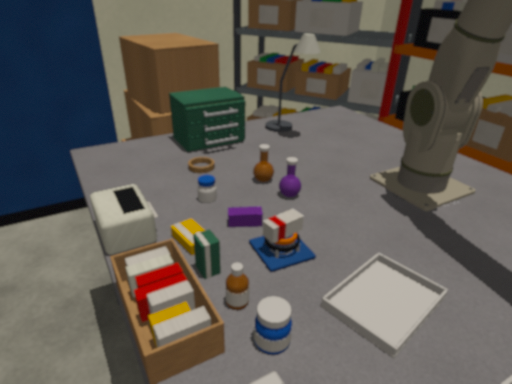

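View pics/top0.png

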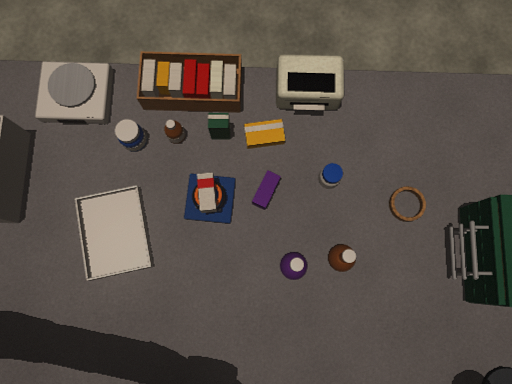

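The scene view shows the amber flask at (row 165, col 263), its purple look-alike at (180, 290), the red-band carton on the cradle at (225, 283), a purple carton at (216, 245), and the tray at (300, 385). In the top view the flask is at (257, 342), the purple flask at (265, 294), the carton at (192, 206), the purple carton at (189, 266), and the tray at (232, 113).

```bash
cat > h.py <<'E'
import numpy as np, cv2
from workcell import manip
def cam(n):
    i=manip.camera_info(n); f=192/np.tan(np.radians(i["vfov"])/2)
    return f,i["cx"],i["cy"],np.array(i["pose"])
def proj(n,P):
    f,cx,cy,T=cam(n); p=np.linalg.inv(T)@np.append(P,1); return np.array([cy+f*p[1]/p[2],cx+f*p[0]/p[2]])
def back(n,rc,z):
    f,cx,cy,T=cam(n); d=T[:3,:3]@np.array([(rc[1]-cx)/f,(rc[0]-cy)/f,1]); o=T[:3,3]
    return o+d*(z-o[2])/d[2]
def ray(n,rc):
    f,cx,cy,T=cam(n); d=T[:3,:3]@np.array([(rc[1]-cx)/f,(rc[0]-cy)/f,1]); return T[:3,3],d/np.linalg.norm(d)
def tri(a,b):
    A=[];B=[]
    o1,d1=ray("scene",a);o2,d2=ray("top",b)
    t=np.linalg.lstsq(np.c_[d1,-d2],o2-o1,rcond=None)[0]
    p,q=o1+t[0]*d1,o2+t[1]*d2
    return (p+q)/2,np.linalg.norm(p-q)
E
python3 - <<'E'
from h import *
zz={"cradle":0,"collar_top":.041,"ring_top":.055,"flask":0,"flask_bulb":.0305,"carton_center":.075,"tray":0}
for n in ("top","scene"):
    manip.camera(n)
    for q,z in zz.items():
        for r in manip.pinpoint(q,n)[:3]:
            print(n,q,np.round(r["confidence"],2),np.round(r["pixel"],1),np.round(back(n,r["pixel"],z),4))
for q in ("jar","amber_bottle","yellow_carton","green_carton","tub","tape_roll"):
    r=manip.pinpoint(q,"top")
    if r: print(q,np.round(back("top",r[0]["pixel"],0),3))
print(manip.get_obs()["clock"])
for n,(r,c),s in (("top",(192,208),45),("scene",(235,283),45)):
    im=manip.camera(n)[r-s:r+s,c-s:c+s,::-1]
    cv2.imwrite(f"pics/crop_{n}.png",cv2.resize(im,(560,560),interpolation=cv2.INTER_CUBIC))
im=manip.camera("top")[220:300,260:380,::-1]; cv2.imwrite("pics/crop_fl.png",cv2.resize(im,(720,480)))
E
```

```text
top cradle 0.93 [196.5 209.6] [0.5801 0.0712 0.    ]
top collar_top 0.7 [196.6 209. ] [0.5721 0.0684 0.041 ]
top collar_top 0.56 [257.  340.6] [ 0.431  -0.2592  0.041 ]
top ring_top 0.5 [193.5 202. ] [0.5768 0.0845 0.055 ]
top ring_top 0.42 [206.9 404. ] [ 0.5568 -0.4145  0.055 ]
top flask 0.92 [258.5 340.8] [ 0.4295 -0.2678  0.    ]
top flask_bulb 0.93 [256.7 341.7] [ 0.4324 -0.264   0.0305]
top flask_bulb 0.64 [264.1 292.4] [ 0.4112 -0.1426  0.0305]
top flask_bulb 0.31 [195.5 209. ] [0.5769 0.0696 0.0305]
top carton_center 0.95 [189.4 207.6] [0.5834 0.069  0.075 ]
top carton_center 0.85 [188.1 263.1] [ 0.5904 -0.0656  0.075 ]
top tray 0.8 [235.4 113.6] [0.4729 0.3101 0.    ]
top tray 0.26 [136.1 266. ] [ 0.748  -0.0715  0.    ]
scene cradle 0.68 [253.8 279. ] [0.5873 0.0799 0.    ]
scene cradle 0.51 [245.7 188.3] [ 0.765  -0.0493  0.    ]
scene collar_top 0.85 [237.6 281. ] [0.5802 0.0736 0.041 ]
scene ring_top 0.65 [232.2 281.2] [0.5794 0.0717 0.055 ]
scene ring_top 0.2 [268.9 207.9] [0.7782 0.1081 0.055 ]
scene flask 0.88 [194.1 285.9] [ 0.4167 -0.1488  0.    ]
scene flask 0.56 [181.  262.8] [ 0.4364 -0.2535  0.    ]
scene flask 0.16 [168.  202.8] [ 0.571  -0.4285  0.    ]
scene flask_bulb 0.89 [188.1 285.9] [ 0.428  -0.1351  0.0305]
scene flask_bulb 0.7 [226.3 282.9] [0.5426 0.0249 0.0305]
scene flask_bulb 0.57 [171.5 263.8] [ 0.4308 -0.2587  0.0305]
scene carton_center 0.84 [215.4 245.7] [ 0.6334 -0.0021  0.075 ]
scene carton_center 0.74 [225.1 281.6] [0.5796 0.0716 0.075 ]
scene carton_center 0.63 [301.3 383.6] [0.5475 0.3528 0.075 ]
scene tray 0.66 [302.7 385.4] [0.4798 0.3122 0.    ]
scene tray 0.57 [233.5 283.8] [0.5327 0.0171 0.    ]
amber_bottle [0.744 0.176 0.   ]
yellow_carton [ 0.753 -0.068  0.   ]
green_carton [0.758 0.048 0.   ]
tub [0.729 0.287 0.   ]
tape_roll [ 0.568 -0.438  0.   ]
1.2
```

View pics/crop_top.png

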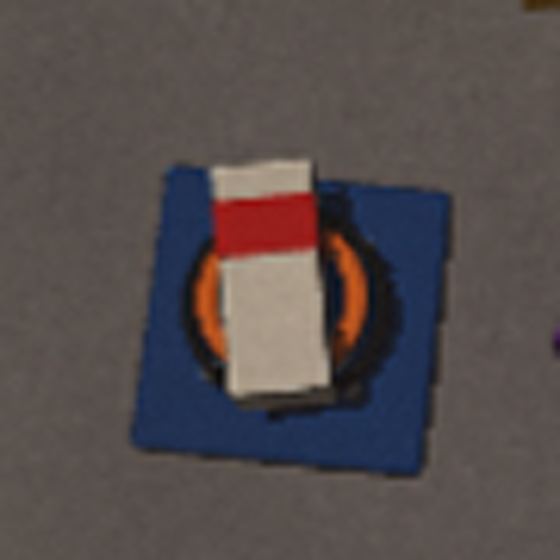

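View pics/crop_scene.png

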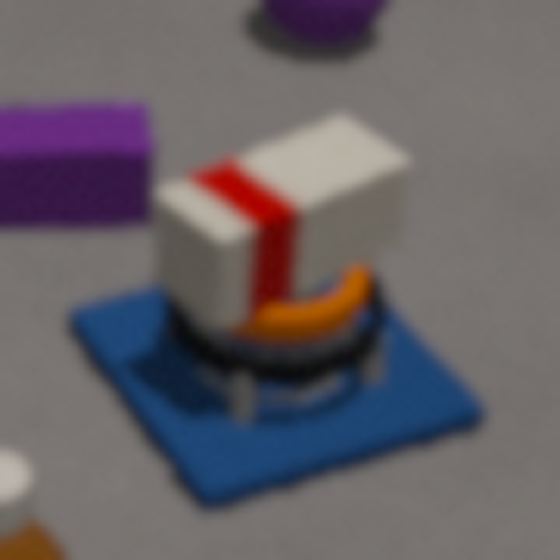

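View pics/crop_fl.png

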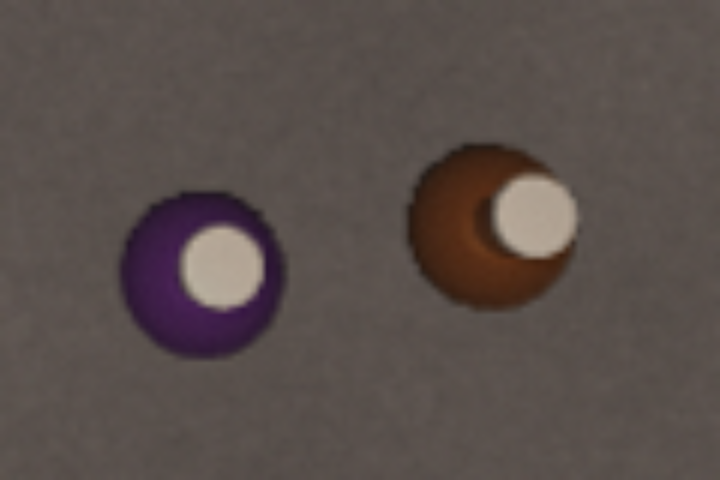

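Candidates for the carton: the white carton with the red band on the ring, top (192, 207), and the purple carton at (189, 266). I choose the red-band one. Candidates for the flask: amber at (257, 342), purple at (265, 294), amber bottle at (131, 174). I choose the amber flask, which has a round bulb. The crops confirm both: the red band and the amber bulb are clear.

Run:
```python
from h import *
def cr(x,y): return (147+y/6.222-.5+.5/6.2,163+x/6.222-.5)
C=np.array([back("top",cr(*p),.095) for p in ((211,168),(311,158),(330,390),(230,397))])
print("carton",C.mean(0).round(4),np.linalg.norm(np.diff(C,axis=0),axis=1).round(4),np.degrees(np.arctan2(*( (C[0]+C[1]-C[2]-C[3])[:2][::-1]))))
B=np.array([back("top",cr(*p),.012) for p in ((170,167),(450,192),(425,475),(133,447))])
print("base",B.mean(0).round(4),np.linalg.norm(np.diff(B,axis=0),axis=1).round(4),np.degrees(np.arctan2(*( (B[0]+B[1]-B[2]-B[3])[:2][::-1]))))
print("bulb",back("top",(220+227/6-.4,260+492/6-.4),.0305).round(4),"stop",back("top",(220+215/6-.4,260+535/6-.4),.118).round(4))
# tray outline
m=[r for r in manip.regions_of("tray","top")][0]["mask"].astype(np.uint8)
r=cv2.minAreaRect(cv2.findNonZero(m)); print(r)
W=np.array([back("top",(p[1],p[0]),.025) for p in cv2.boxPoints(r)]);print(W.round(4),W.mean(0))
from scipy.spatial.transform import Rotation as R
o=manip.get_obs(); print(R.from_quat(o["ee_rot"]).as_matrix().round(3),o["position"],o["clock"])
# shape scene rays for carton: check
print(tri((225.1,281.6),(189.4,207.6)), tri((171.5,263.8),(256.7,341.7)))
```

```text
carton [0.575  0.0705 0.095 ] [0.0386 0.0909 0.0379] 7.332005945657529
base [0.5744 0.0691 0.012 ] [0.117  0.1188 0.1197] -3.549709005057438
bulb [ 0.4306 -0.2638  0.0305] stop [ 0.4306 -0.2627  0.118 ]
((113.06292724609375, 232.26499938964844), (85.7010498046875, 67.52101135253906), 80.21759033203125)
[[0.5678 0.4142 0.025 ]
 [0.6021 0.2491 0.025 ]
 [0.3915 0.1973 0.025 ]
 [0.3599 0.3569 0.025 ]] [0.48033872 0.30437231 0.025     ]
[[-0.     0.277  0.961]
 [ 0.     0.961 -0.277]
 [-1.     0.    -0.   ]] [0.17319246 0.60052355 0.30390679] 1.4
(array([0.58151568, 0.07035537, 0.0753997 ]), np.float64(0.004638330021653588)) (array([ 0.4306627, -0.2629645,  0.0290787]), np.float64(0.004405555247673841))
```

Request:
{"name": "arm_command", "arguments": {"moves": [[[0, 0, 0, 0, -5.85], [0, 0, 0, 0, -5.85], [0, 0, 0, 0, -5.85], [0, 0, 0, 0, -5.85], [0, 0, -1, 0.58, 0], [0, 0, -1, 0.58, 0], [0, 0, -1, 0.58, 0], [0, 0, -1, 0.58, 0], [0, 0, -1, 0.58, 0], [0, 0, -1, 0.58, 0], [0, 0, -1, 0.58, 0], [0, 0, -1, 0.58, 0]]], "force": 30}}

```text
clock: 2.4
position: [0.3144, 0.4157, 0.3041]
ee_rot: [-0.045, 0.706, 0.045, 0.706]
ft_force: [0.2, -0.2, 0.0]
grip_width: 1.0
```

Request:
{"name": "arm_command", "arguments": {"moves": [[[0, 0, -1, 0.58, 0], [0, 0, -1, 0.58, 0], [0, 0, -1, 0.58, 0], [0, 0, -1, 0.58, 0], [0, 0, -1, 0.58, 0], [0, 0, -1, 0.58, 0], [0, 0, -1, 0.58, 0], [0, 0, -1, 0.58, 0], [0, 0, -1, 0.58, 0], [0, 0, -1, 0.58, 0], [0, 0, -1, 0.58, 0], [0, 0, 0, 0, 0]]]}}

```text
clock: 3.4
position: [0.5097, 0.1588, 0.3041]
ee_rot: [-0.043, 0.705, 0.042, 0.706]
ft_force: [-0.0, -0.2, 0.2]
grip_width: 1.0
```

```bash
cat >> h.py <<'E'
from scipy.spatial.transform import Rotation as R
def to(P,dyaw=0):
    o=manip.get_obs(); M=R.from_quat(o["ee_rot"]).as_matrix()
    d=np.array(P)-o["position"]
    print("t",round(float(o["clock"]),2),"pos",o["position"].round(4),"yaw_y",np.degrees(np.arctan2(M[1,1],M[0,1])).round(2),"tiltdown",M[:,0].round(3),"grip",round(float(o["grip_width"]),3),"F",o["ft_force"].round(1),"units",(M.T@d/.025).round(2))
E
python3 -c "
from h import *
to([.575,.0705,.2])"
```

```text
t 3.4 pos [0.5097 0.1588 0.3041] yaw_y 96.89 tiltdown [ 0.002 -0.002 -1.   ] grip 1.0 F [-0.  -0.2  0.2] units [ 4.18 -3.81  2.16]
```

Request:
{"name": "arm_command", "arguments": {"moves": [[[0, 0.8, -0.95, 0.54, 0], [0, 0.8, -0.95, 0.54, 0], [0, 0.8, -0.95, 0.54, 0], [0, 0.8, -0.95, 0.54, 0], [0, 0.98, 0, 0, 0], [0, 0, 0, 0, 0], [0, 0, 0, 0, 0]]]}}

```text
clock: 3.98
position: [0.5718, 0.0776, 0.1988]
ee_rot: [-0.045, 0.707, 0.045, 0.705]
ft_force: [-0.1, 0.8, 0.7]
grip_width: 0.999
```

Run:
```python
from h import *
to([.575,.0705,.135])
im=manip.camera("scene")[100:300,180:400,::-1]; cv2.imwrite("pics/a1.png",cv2.resize(im,(660,600)))
```

```text
t 3.98 pos [0.5718 0.0776 0.1988] yaw_y 97.32 tiltdown [-0.003 -0.    -1.   ] grip 0.999 F [-0.1  0.8  0.7] units [ 2.55 -0.3   0.1 ]
```

View pics/a1.png

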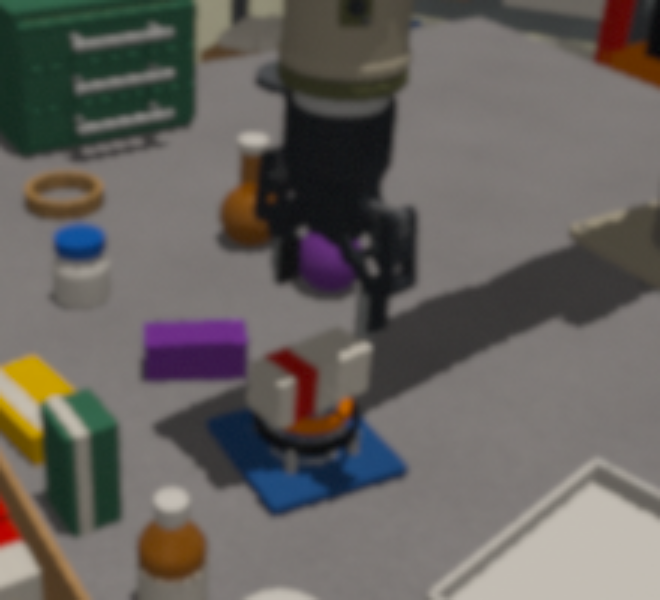

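The open jaws stand over the carton at crop (380, 290), one finger on each long side, so I lower and close.

Request:
{"name": "arm_command", "arguments": {"moves": [[[0, 0, -0.3, 0.1, 0], [0, 0.65, 0, 0, 0], [0, 0.65, 0, 0, 0], [0, 0.65, 0, 0, 0], [0, 0.55, 0, 0, 0], [0, 0, 0, 0, 0], [1, 0, 0, 0, 0], [1, 0, 0, 0, 0], [1, 0, 0, 0, 0], [1, 0, 0, 0, 0], [1, 0, 0, 0, 0], [1, 0, 0, 0, 0]]], "force": 30}}

```text
clock: 5.03
position: [0.5765, 0.0702, 0.1377]
ee_rot: [-0.045, 0.705, 0.045, 0.706]
ft_force: [1.2, -0.4, 1.4]
grip_width: 0.436
```

Run:
```python
from h import *
to([.575,.0705,.24])
im=manip.camera("scene")[100:300,180:400,::-1]; cv2.imwrite("pics/a2.png",cv2.resize(im,(660,600)))
```

```text
t 5.03 pos [0.5765 0.0702 0.1377] yaw_y 97.32 tiltdown [ 0.002  0.001 -1.   ] grip 0.436 F [ 1.2 -0.4  1.4] units [-4.09  0.02 -0.05]
```

View pics/a2.png

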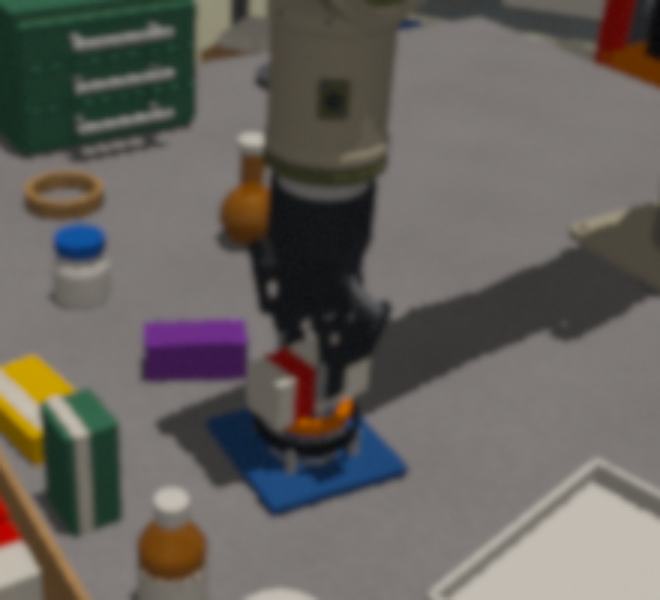

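The fingers have closed on the carton (0.436, about 37 mm). Lifting and moving toward the tray.

Request:
{"name": "arm_command", "arguments": {"moves": [[[1, -0.3, 0, 0, 0], [1, -0.6, 0, 0, 0], [1, -0.8, 0, 0, 0], [1, -0.8, 0, 0, 0], [1, -0.5, 0.3, 0, 0], [1, 0, 0.6, -0.2, 0], [1, 0, 0.8, -0.3, 0], [1, 0, 0.9, -0.3, 0], [1, 0, 0.9, -0.3, 0], [1, 0, 0.9, -0.3, 0], [1, 0, 0.9, -0.3, 0], [1, 0, 0.9, -0.3, 0]]]}}

```text
clock: 6.08
position: [0.5055, 0.2188, 0.2119]
ee_rot: [-0.045, 0.706, 0.045, 0.705]
ft_force: [1.1, -0.6, -1.5]
grip_width: 0.442
```

Request:
{"name": "arm_command", "arguments": {"moves": [[[1, 0, 0.9, -0.3, 0], [1, 0, 0.9, -0.3, 0], [1, 0, 0.8, -0.2, 0], [1, 0, 0.6, 0, 0], [1, 0, 0.4, 0, 0], [1, 0, 0, 0, 0], [1, 0, 0, 0, 0]]]}}

```text
clock: 6.67
position: [0.4757, 0.3037, 0.2117]
ee_rot: [-0.045, 0.706, 0.045, 0.706]
ft_force: [-0.2, -0.9, -1.8]
grip_width: 0.436
```

Run:
```python
from h import *
to([.478,.307,.09])
im=manip.camera("scene")[180:380,250:470,::-1]; cv2.imwrite("pics/a3.png",cv2.resize(im,(660,600)))
im=manip.camera("top")[120:300,60:280,::-1]; cv2.imwrite("pics/a3t.png",cv2.resize(im,(660,540)))
```

```text
t 6.67 pos [0.4757 0.3037 0.2117] yaw_y 97.31 tiltdown [-0.    -0.001 -1.   ] grip 0.436 F [-0.2 -0.9 -1.8] units [4.87 0.12 0.11]
```

View pics/a3.png

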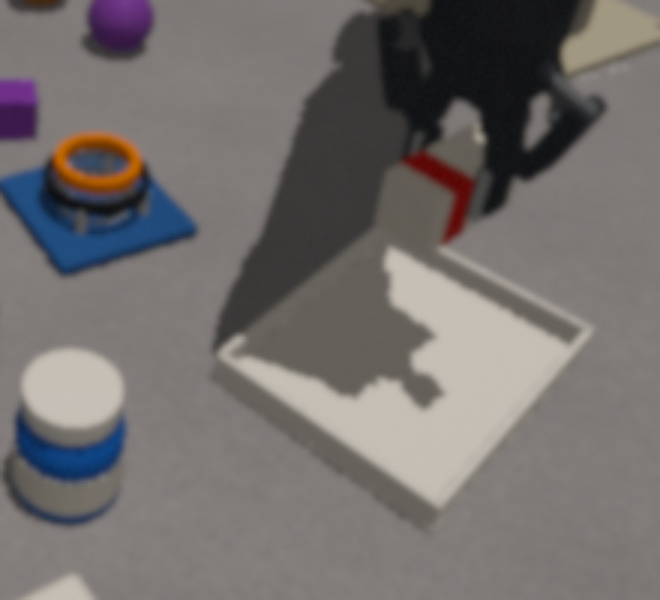

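View pics/a3t.png

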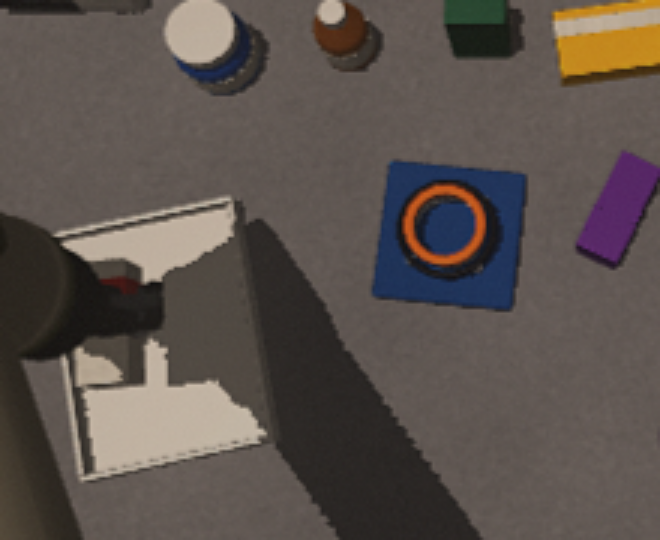

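The carton is held level over the tray's middle, and the ring stands free with its centre at top-crop (444, 223). Lowering 123 mm and releasing partly.

Request:
{"name": "arm_command", "arguments": {"moves": [[[1, 0.8, 0.1, 0.1, 0], [1, 0.9, 0, 0, 0], [1, 0.9, 0, 0, 0], [1, 0.9, 0, 0, 0], [1, 0.8, 0, 0, 0], [1, 0.4, 0, 0, 0], [1, 0.2, 0, 0, 0], [1, 0, 0, 0, 0], [1, 0, 0, 0, 0]]]}}

```text
clock: 7.52
position: [0.4783, 0.3066, 0.0902]
ee_rot: [-0.045, 0.705, 0.045, 0.706]
ft_force: [0.0, -0.2, -1.0]
grip_width: 0.438
```

Request:
{"name": "arm_command", "arguments": {"moves": [[[0.3, 0, 0, 0, 0], [0.3, 0, 0, 0, 0], [0.3, 0, 0, 0, 0], [0.3, 0, 0, 0, 0], [0.3, -0.3, 0, 0, 0], [0.3, -0.7, 0, 0, 0], [0.3, -1, 0, 0, 0], [0.3, -1, 0, 0, 0], [0.3, -1, 0, 0, 0], [0.3, -1, 0, 0, 0], [0.3, -1, 0, 0, 0], [0.3, -1, 0, 0, 0]]]}}

```text
clock: 8.52
position: [0.4774, 0.3067, 0.2665]
ee_rot: [-0.045, 0.705, 0.045, 0.706]
ft_force: [-0.3, 0.1, 0.5]
grip_width: 0.697
```

Run:
```python
from h import *
to([.43,-.263,.25])
im=manip.camera("scene"); cv2.imwrite("pics/a4.png",cv2.resize(im[180:380,250:470,::-1],(660,600)))
im=manip.camera("top")
# ring fit by orange colour
h=cv2.cvtColor(im,cv2.COLOR_RGB2HSV); m=((h[...,0]<20)&(h[...,1]>190)&(h[...,2]>120)).astype(np.uint8)
m[:, :180]=0; m[:,240:]=0; m[:170]=0;m[225:]=0
c=max(cv2.findContours(m,cv2.RETR_EXTERNAL,cv2.CHAIN_APPROX_NONE)[0],key=len)
(x,y),ax,_=cv2.fitEllipse(c); print(x,y,ax,back("top",(y,x),.055).round(4), back("top",(y,x),.052).round(4))
print([ (round(r["confidence"],2),back("top",r["pixel"],.055).round(4)) for r in manip.pinpoint("ring_top","top")[:2]])
print([ (round(r["confidence"],2),back("top",r["pixel"],.041).round(4)) for r in manip.pinpoint("collar_top","top")[:2]])
print([ (round(r["confidence"],2),back("scene",r["pixel"],.055).round(4)) for r in manip.pinpoint("ring_top","scene")[:2]])
```

```text
t 8.52 pos [0.4774 0.3067 0.2665] yaw_y 97.3 tiltdown [ 0.001  0.001 -1.   ] grip 0.697 F [-0.3  0.1  0.5] units [  0.65 -22.36  -4.78]
207.81849670410156 194.48068237304688 (25.449308395385742, 26.412607192993164) [0.5747 0.07   0.055 ] [0.5753 0.0704 0.052 ]
[(0.83, array([0.5726, 0.0655, 0.055 ])), (0.41, array([ 0.4243, -0.2501,  0.055 ]))]
[(0.91, array([0.5746, 0.0632, 0.041 ]))]
[(0.86, array([0.5662, 0.0633, 0.055 ]))]
```

View pics/a4.png

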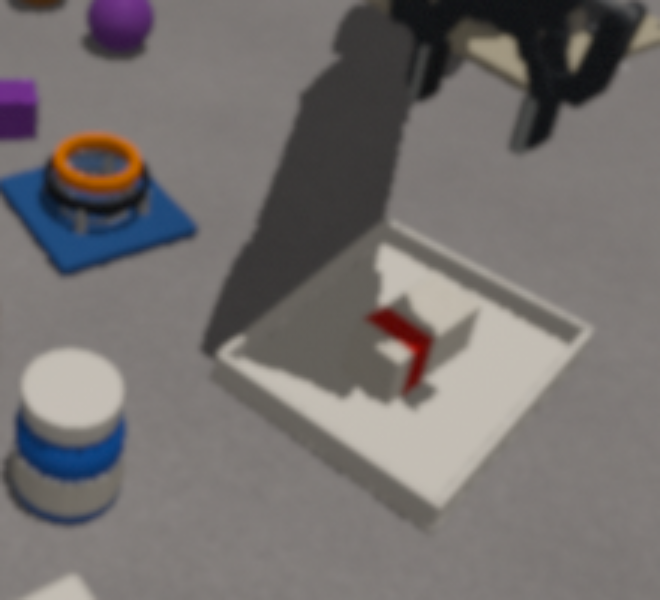

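The carton lies flat in the tray at scene-crop (400, 345), released. The ring fit gives (0.575, 0.070), which agrees with the base-plate fit (0.574, 0.069); the pinpoint network is about 6 mm off in y. Next I turn the jaws along world x and go to the amber flask.

Request:
{"name": "arm_command", "arguments": {"moves": [[[0, 0, 0, 0, 6.95], [0, 0, 0, 0, 6.95], [0, 0, 0, 0, 6.95], [0, 0, 0, 0, 6.95], [0, 0, 0, 0, 6.95], [0, 0, 0, 0, 6.95], [0, 0, 0, 0, 6.95], [0, 0, 0, 0, 6.95], [0, 0, 0, 0, 6.95], [0, 0, 0, 0, 6.95], [0, 0, 0, 0, 6.95], [0, 0, 0, 0, 6.95]]]}}

```text
clock: 9.77
position: [0.477, 0.3065, 0.263]
ee_rot: [0.437, 0.556, -0.438, 0.555]
ft_force: [0.0, 0.4, -0.1]
grip_width: 0.997
```

Request:
{"name": "arm_command", "arguments": {"moves": [[[0, 0, 0, 0, 6.95], [0, 0, 0, 0, 6.95], [0, 0, 0, 0.5, 0], [0, 0, 0, 1, 0], [0, 0, 0, 1, 0], [0, 0, 0, 1, 0], [0, 0, 0, 1, 0], [0, 0, 0, 1, 0], [0, 0, 0, 1, 0], [0, 0, 0, 1, 0], [0, 0, 0, 1, 0], [0, 0, 0, 1, 0]]]}}

```text
clock: 10.77
position: [0.4767, 0.0671, 0.2636]
ee_rot: [0.498, 0.501, -0.499, 0.501]
ft_force: [1.0, 0.0, -0.2]
grip_width: 1.0
```

Run:
```python
from h import *
to([.4306,-.2632,.25]);print(manip.get_obs()["joint_pos"].round(2))
```

```text
t 10.77 pos [0.4767 0.0671 0.2636] yaw_y 0.26 tiltdown [-0.001 -0.    -1.   ] grip 1.0 F [ 1.   0.  -0.2] units [ 0.55 -1.9  13.2 ]
[-0.79  0.03  0.57  1.91 -0.02  1.21 -0.21]
```

Request:
{"name": "arm_command", "arguments": {"moves": [[[0, 0, -0.15, 1, 0], [0, 0, -0.15, 1, 0], [0, 0, -0.15, 1, 0], [0, 0, -0.15, 1, 0], [0, 0, -0.15, 1, 0], [0, 0, -0.15, 1, 0], [0, 0, -0.15, 1, 0], [0, 0, -0.15, 1, 0], [0, 0, -0.15, 1, 0], [0, 0, -0.15, 1, 0], [0, 0, -0.15, 1, 0], [0, 0, -0.15, 0.9, 0]]]}}

```text
clock: 11.77
position: [0.431, -0.2301, 0.2637]
ee_rot: [0.499, 0.501, -0.499, 0.501]
ft_force: [0.1, 0.5, 1.0]
grip_width: 0.998
```

Request:
{"name": "arm_command", "arguments": {"moves": [[[0, 0, -0.1, 0.6, 0], [0, 0, 0, 0.3, 0], [0, 0, 0, 0, 0], [0, 0, 0, 0, 0]]]}}

```text
clock: 12.1
position: [0.4298, -0.2502, 0.2638]
ee_rot: [0.499, 0.501, -0.5, 0.5]
ft_force: [-0.2, 0.5, 0.6]
grip_width: 1.001
```

Run:
```python
from h import *
to([.4306,-.2632,.14]);print(manip.get_obs()["joint_pos"].round(2))
im=manip.camera("scene"); cv2.imwrite("pics/a5.png",cv2.resize(im[70:230,200:400,::-1],(750,600)))
im=manip.camera("top"); cv2.imwrite("pics/a5t.png",cv2.resize(im[180:330,240:440,::-1],(800,600)))
```

```text
t 12.1 pos [ 0.4298 -0.2502  0.2638] yaw_y 0.09 tiltdown [-0.001  0.    -1.   ] grip 1.001 F [-0.2  0.5  0.6] units [4.95 0.04 0.52]
[-0.44  0.08  0.93  1.88 -0.07  1.21  0.51]
```

View pics/a5.png

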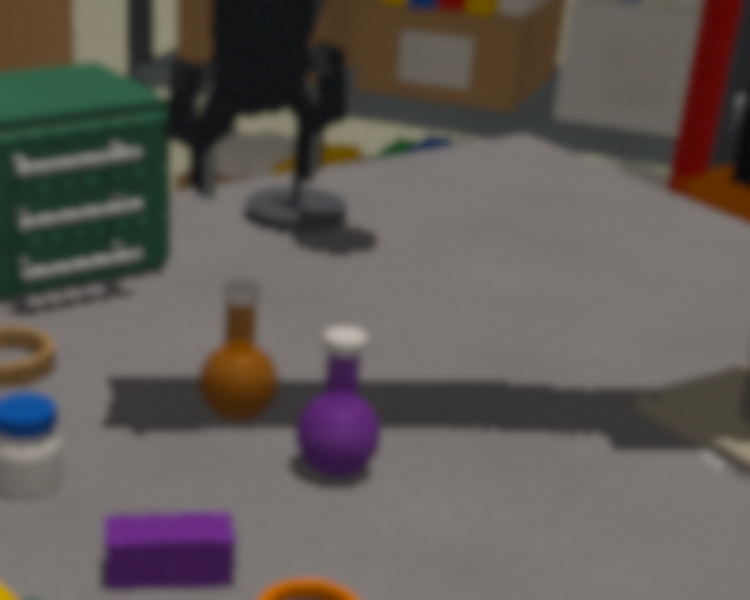

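View pics/a5t.png

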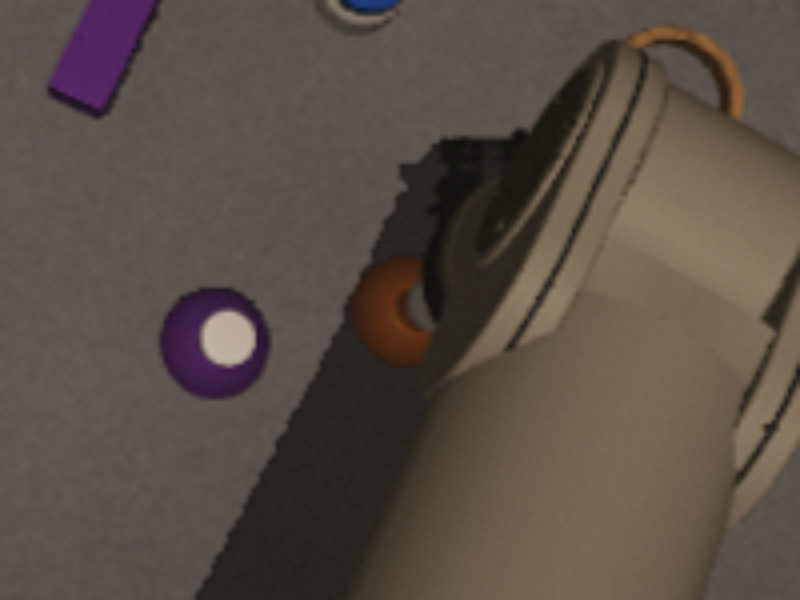

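The hand is above the amber flask at scene-crop (240, 380), purple to its right at (338, 432). Aligning, lowering 123 mm and closing on the neck.

Request:
{"name": "arm_command", "arguments": {"moves": [[[0, 0, 0.03, 0.52, 0], [0, 0.3, 0, 0, 0], [0, 0.6, 0, 0, 0], [0, 0.6, 0, 0, 0], [0, 0.6, 0, 0, 0], [0, 0, 0, 0, 0], [0, 0, 0, 0, 0]]]}}

```text
clock: 12.78
position: [0.4306, -0.2628, 0.2113]
ee_rot: [0.499, 0.501, -0.5, 0.5]
ft_force: [0.1, 0.2, 0.3]
grip_width: 0.999
```

Run:
```python
from h import *
to([.4306,-.2632,.14])
im=manip.camera("scene"); cv2.imwrite("pics/a6.png",cv2.resize(im[70:230,200:400,::-1],(750,600)))
print(back("scene",(234,282.7),.055),back("scene",(171.6,264),.0305))
```

```text
t 12.78 pos [ 0.4306 -0.2628  0.2113] yaw_y 0.06 tiltdown [-0.002  0.    -1.   ] grip 0.999 F [0.1 0.2 0.3] units [2.85 0.   0.02]
[0.58014502 0.07921022 0.055     ] [ 0.43054862 -0.25774839  0.0305    ]
```

View pics/a6.png

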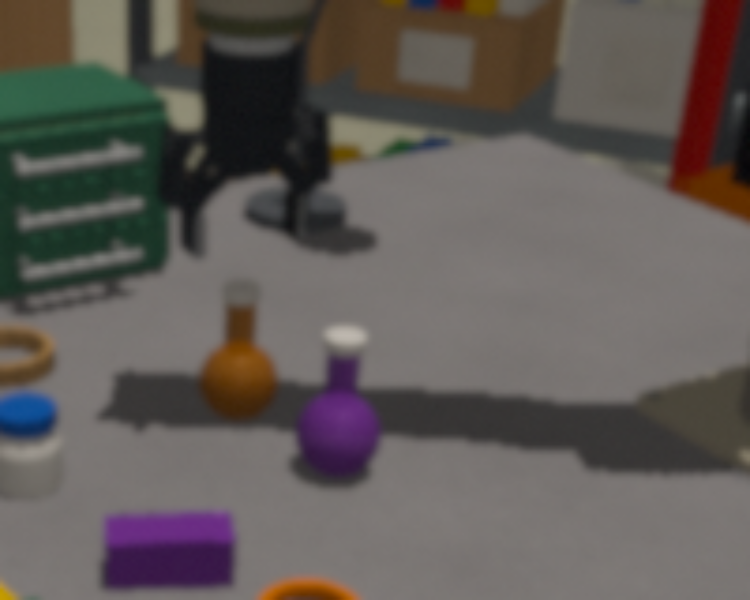

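The flask is still upright between the open jaws. Continuing down.

Request:
{"name": "arm_command", "arguments": {"moves": [[[0, 0.6, 0, 0, 0], [0, 0.6, 0, 0, 0], [0, 0.6, 0, 0, 0], [0, 0.6, 0, 0, 0], [0, 0.45, 0, 0, 0], [0, 0, 0, 0, 0], [0, 0, 0, 0, 0]]]}}

```text
clock: 13.42
position: [0.431, -0.2636, 0.141]
ee_rot: [0.5, 0.5, -0.5, 0.5]
ft_force: [0.1, 0.1, 0.1]
grip_width: 1.001
```

Run:
```python
from h import *
to([.4306,-.2632,.14])
im=manip.camera("scene"); cv2.imwrite("pics/a7.png",cv2.resize(im[70:230,200:400,::-1],(750,600)))
```

```text
t 13.42 pos [ 0.431  -0.2636  0.141 ] yaw_y 0.01 tiltdown [-0. -0. -1.] grip 1.001 F [0.1 0.1 0.1] units [ 0.04 -0.02 -0.02]
```

View pics/a7.png

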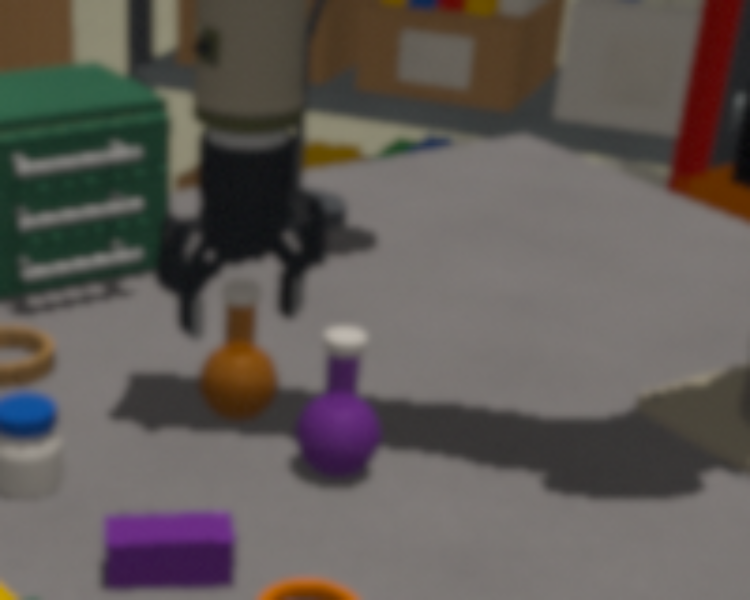

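The neck at (240, 318) is centred between the pads. The pad's upper edge may catch the stopper, so I go 5 mm lower and close.

Request:
{"name": "arm_command", "arguments": {"moves": [[[0, 0.2, 0, 0, 0], [0, 0, 0, 0, 0], [1, 0, 0, 0, 0], [1, 0, 0, 0, 0], [1, 0, 0, 0, 0], [1, 0, 0, 0, 0], [1, 0, 0, 0, 0], [1, 0, 0, 0, 0], [1, 0, 0, 0, 0], [1, 0, 0, 0, 0], [1, 0, 0, 0, 0]]], "force": 60}}

```text
clock: 14.38
position: [0.431, -0.2637, 0.1358]
ee_rot: [0.5, 0.5, -0.5, 0.5]
ft_force: [-0.0, 0.1, 4.3]
grip_width: 0.303
```

Run:
```python
from h import *
to([.4306,-.2632,.14])
im=manip.camera("scene"); cv2.imwrite("pics/a8.png",cv2.resize(im[70:230,200:400,::-1],(750,600)))
```

```text
t 14.38 pos [ 0.431  -0.2637  0.1358] yaw_y 0.01 tiltdown [ 0. -0. -1.] grip 0.303 F [-0.   0.1  4.3] units [-0.17 -0.02 -0.02]
```

View pics/a8.png

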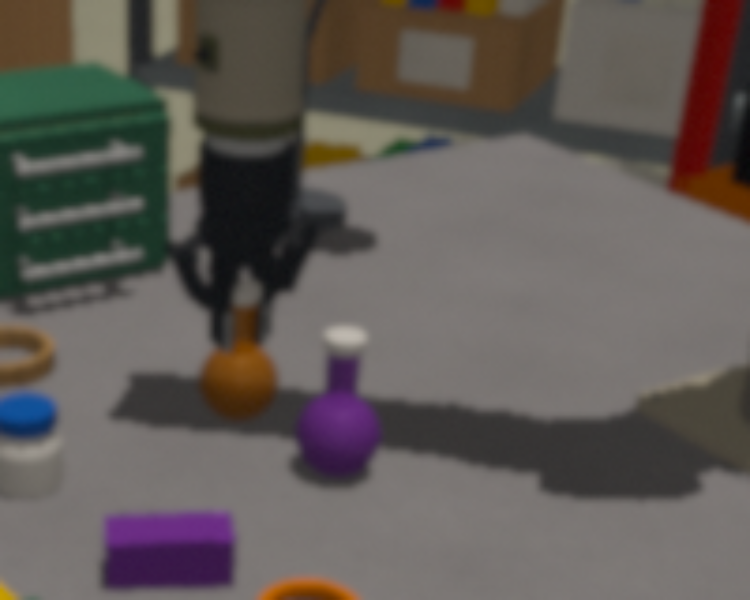

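Gripped on the neck (0.303, about 26 mm). TCP stands 135.8 mm above the foot, so seating should come at TCP z = 0.182 and level at 0.168. Lifting 150 mm to clear the purple flask.

Request:
{"name": "arm_command", "arguments": {"moves": [[[1, -0.2, 0, 0, 0], [1, -0.5, 0, 0, 0], [1, -0.7, 0, 0, 0], [1, -0.8, 0, 0, 0], [1, -0.8, 0, 0, 0], [1, -0.8, 0, 0, 0], [1, -0.8, 0, 0, 0], [1, -0.8, 0, 0, 0], [1, -0.4, 0, 0, 0], [1, -0.2, 0, 0, 0], [1, 0, 0, 0, 0]]]}}

```text
clock: 15.35
position: [0.4311, -0.2637, 0.2863]
ee_rot: [0.5, 0.5, -0.5, 0.5]
ft_force: [0.5, 0.4, -1.1]
grip_width: 0.305
```

Request:
{"name": "arm_command", "arguments": {"moves": [[[1, 0, 0.1, -0.3, 0], [1, 0, 0.2, -0.5, 0], [1, 0, 0.3, -0.7, 0], [1, 0, 0.4, -0.9, 0], [1, 0, 0.4, -0.9, 0], [1, 0, 0.4, -0.9, 0], [1, 0, 0.4, -0.9, 0], [1, 0, 0.4, -0.9, 0], [1, 0, 0.4, -0.9, 0], [1, 0, 0.4, -0.9, 0], [1, 0, 0.4, -0.9, 0], [1, 0, 0.4, -0.9, 0]]]}}

```text
clock: 16.35
position: [0.5356, -0.0217, 0.2841]
ee_rot: [0.499, 0.501, -0.501, 0.5]
ft_force: [0.2, -0.6, -1.9]
grip_width: 0.306
```

Run:
```python
from h import *
to([.575,.0698,.286])
```

```text
t 16.35 pos [ 0.5356 -0.0217  0.2841] yaw_y 0.03 tiltdown [-0.002 -0.    -1.   ] grip 0.306 F [ 0.2 -0.6 -1.9] units [-0.08  1.58 -3.66]
```

Request:
{"name": "arm_command", "arguments": {"moves": [[[1, 0, 0.4, -0.8, 0], [1, 0, 0.4, -0.8, 0], [1, 0, 0.4, -0.8, 0], [1, 0, 0.3, -0.7, 0], [1, 0, 0.1, -0.5, 0], [1, 0.5, 0, 0, 0], [1, 0.8, 0, 0, 0], [1, 0.8, 0, 0, 0], [1, 0.6, 0, 0, 0], [1, 0.3, 0, 0, 0], [1, 0, 0, 0, 0], [1, 0, 0, 0, 0]]]}}

```text
clock: 17.35
position: [0.5756, 0.0658, 0.2106]
ee_rot: [-0.5, -0.5, 0.5, -0.5]
ft_force: [0.5, -0.6, -1.6]
grip_width: 0.304
```

Run:
```python
from h import *
to([.575,.0698,.186])
im=manip.camera("scene"); cv2.imwrite("pics/b1.png",cv2.resize(im[160:280,220:360,::-1],(700,600),interpolation=cv2.INTER_CUBIC))
im=manip.camera("top"); cv2.imwrite("pics/b1t.png",cv2.resize(im[150:240,150:270,::-1],(800,600),interpolation=cv2.INTER_CUBIC))
```

```text
t 17.35 pos [0.5756 0.0658 0.2106] yaw_y -0.04 tiltdown [-0. -0. -1.] grip 0.304 F [ 0.5 -0.6 -1.6] units [ 0.99 -0.03 -0.16]
```

View pics/b1.png

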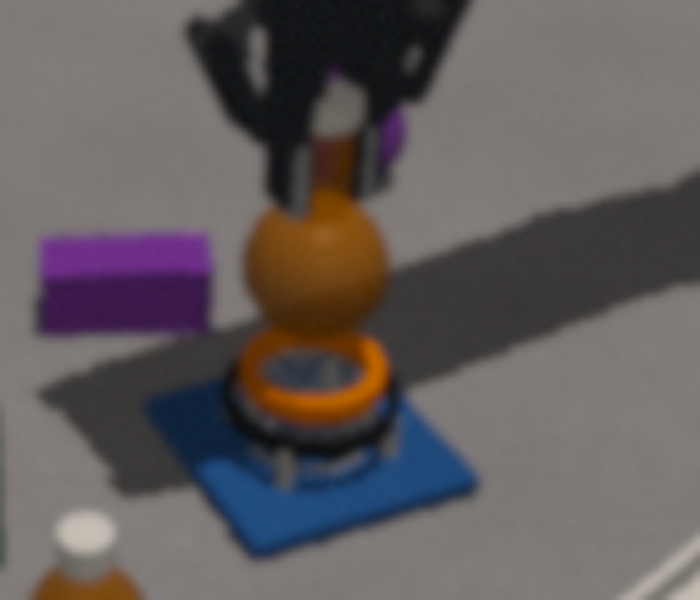

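View pics/b1t.png

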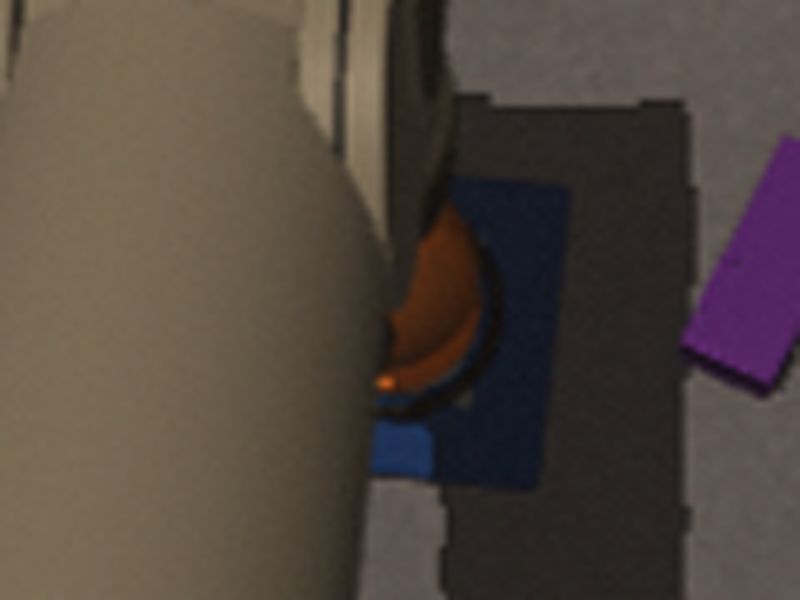

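The flask hangs upright at scene-crop (316, 266) above the ring at (314, 370). I'll check the centring in the scene camera too.

Run:
```python
from h import *
im=cv2.resize(cv2.imread("pics/a4.png"),(220,200),interpolation=cv2.INTER_AREA)[:,:,::-1]
im=np.ascontiguousarray(im)
h=cv2.cvtColor(im,cv2.COLOR_RGB2HSV); m=((h[...,0]<22)&(h[...,1]>150)&(h[...,2]>120)).astype(np.uint8)
m[:30]=0;m[75:]=0;m[:,60:]=0
cs=cv2.findContours(m,cv2.RETR_CCOMP,cv2.CHAIN_APPROX_NONE)[0]
for c in cs:
    if len(c)>10:
        (x,y),ax,a=cv2.fitEllipse(c); print(len(c),(y+180,x+250),ax,back("scene",(y+180,x+250),.049).round(4))
# synthetic: outline of ring model at candidate xy in scene camera
def hullfit(xy):
    t=np.linspace(0,2*np.pi,60); P=[proj("scene",[xy[0]+.034*np.cos(a),xy[1]+.034*np.sin(a),z]) for a in t for z in (.043,.055)]
    P=np.array(P); return P.min(0),P.max(0)
x,y,w,hh=cv2.boundingRect(m); print("ring bbox rows",y+180,y+180+hh-1,"cols",x+250,x+250+w-1)
print(hullfit((.575,.07)),hullfit((.580,.077)))
im=manip.camera("scene"); h=cv2.cvtColor(im,cv2.COLOR_RGB2HSV)
m=((h[...,0]<18)&(h[...,1]>150)&(h[...,2]>60)).astype(np.uint8); m[:198]=0;m[225:]=0;m[:,:262]=0;m[:,304:]=0
for r in range(200,226,4):
    c=np.where(m[r])[0]
    if len(c): print(r,c.min(),c.max())
for z in (.1053,):
    for xy in ((.575,.066),(.580,.073)): print("bulb pred",xy,proj("scene",[*xy,z]))
```

```text
67 (233.4149169921875, 282.3209533691406) (17.344219207763672, 28.72746467590332) [0.5749 0.0701 0.049 ]
49 (233.01346969604492, 282.31201934814453) (12.159576416015625, 21.735403060913086) [0.5741 0.0688 0.049 ]
ring bbox rows 225 242 cols 268 297
(array([222.98731974, 267.59223487]), array([244.45506981, 297.05809812])) (array([225.02131741, 267.29939284]), array([246.80791346, 297.01760235]))
200 282 290
204 272 293
208 270 295
212 270 296
216 270 296
220 272 294
224 274 290
bulb pred (0.575, 0.066) [212.31078575 282.70297725]
bulb pred (0.58, 0.073) [214.37711379 282.5340356 ]
```

Both cameras agree: ring at (0.575, 0.070), bulb at (0.5755, 0.066). So I shift 4 mm in +y and lower to just above seating.

Request:
{"name": "arm_command", "arguments": {"moves": [[[1, 0, -0.02, -0.16, 0], [1, 0.3, 0, 0, 0], [1, 0.3, 0, 0, 0], [1, 0.3, 0, 0, 0], [1, 0, 0, 0, 0], [1, 0, 0, 0, 0], [1, 0, 0, 0, 0]]]}}

```text
clock: 18.08
position: [0.5754, 0.0702, 0.1881]
ee_rot: [-0.5, -0.5, 0.5, -0.5]
ft_force: [0.7, -0.2, -1.2]
grip_width: 0.306
```

Run:
```python
from h import *
to([.575,.0698,.168])
im=manip.camera("scene"); cv2.imwrite("pics/b2.png",cv2.resize(im[160:280,220:360,::-1],(700,600),interpolation=cv2.INTER_CUBIC))
```

```text
t 18.08 pos [0.5754 0.0702 0.1881] yaw_y -0.0 tiltdown [-0. -0. -1.] grip 0.306 F [ 0.7 -0.2 -1.2] units [ 0.8  -0.01  0.02]
```

View pics/b2.png

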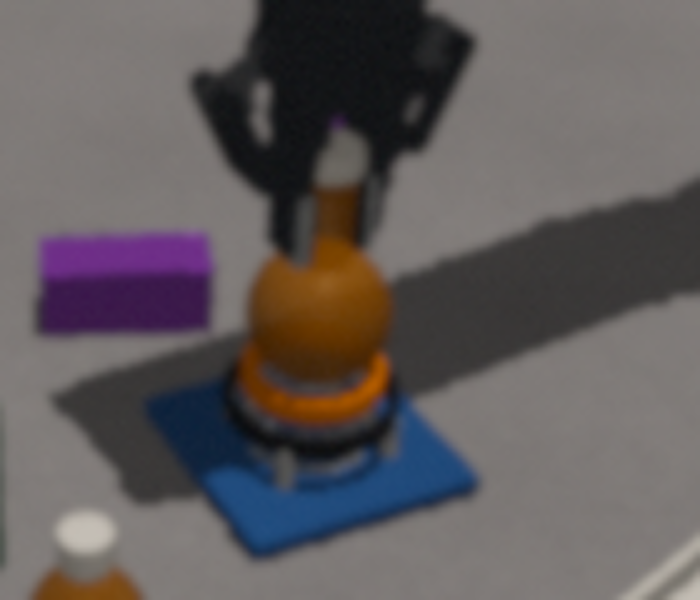

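The bulb at (320, 310) is centred just above the ring. Pressing in small steps while reading the force.

Request:
{"name": "arm_command", "arguments": {"moves": [[[1, 0.12, 0, 0, 0], [1, 0.12, 0, 0, 0], [1, 0, 0, 0, 0], [1, 0, 0, 0, 0]]], "force": 70}}

```text
clock: 18.47
position: [0.5756, 0.0703, 0.1823]
ee_rot: [0.5, 0.5, -0.5, 0.5]
ft_force: [0.4, -1.3, 0.5]
grip_width: 0.303
```

Request:
{"name": "arm_command", "arguments": {"moves": [[[1, 0.12, 0, 0, 0], [1, 0.12, 0, 0, 0], [1, 0, 0, 0, 0], [1, 0, 0, 0, 0]]]}}

```text
clock: 18.8
position: [0.5757, 0.0703, 0.1764]
ee_rot: [0.5, 0.5, -0.5, 0.5]
ft_force: [1.7, -0.7, 3.9]
grip_width: 0.304
```

Request:
{"name": "arm_command", "arguments": {"moves": [[[1, 0.12, 0, 0, 0], [1, 0.12, 0, 0, 0], [1, 0.08, 0, 0, 0], [1, 0, 0, 0, 0], [1, 0, 0, 0, 0], [1, 0, 0, 0, 0]]]}}

```text
clock: 19.3
position: [0.5758, 0.0703, 0.1685]
ee_rot: [0.5, 0.5, -0.5, 0.5]
ft_force: [1.6, -0.9, 7.2]
grip_width: 0.304
```

Run:
```python
from h import *
to([.575,.0698,.168])
im=manip.camera("scene"); cv2.imwrite("pics/b3.png",cv2.resize(im[180:270,230:335,::-1],(700,600),interpolation=cv2.INTER_CUBIC))
```

```text
t 19.3 pos [0.5758 0.0703 0.1685] yaw_y 0.0 tiltdown [ 0.001  0.    -1.   ] grip 0.304 F [ 1.6 -0.9  7.2] units [ 0.02 -0.03  0.02]
```

View pics/b3.png

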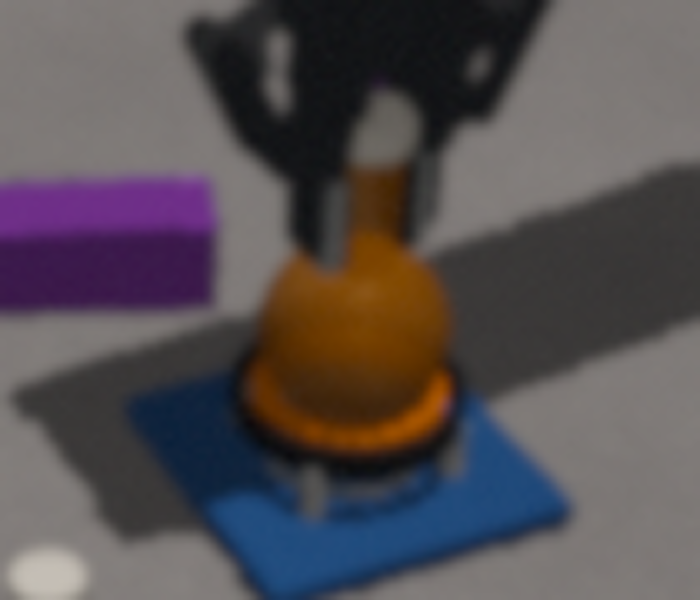

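The ring's top now looks level with the black collar around the bulb at (357, 340). Spring force is 7.2 N plus about 1.5 N of flask weight, roughly the 9 N expected at level. One last check of stability, the carton and the bystanders.

Request:
{"name": "arm_command", "arguments": {"moves": [[[1, 0, 0, 0, 0], [1, 0, 0, 0, 0], [1, 0, 0, 0, 0], [1, 0, 0, 0, 0], [1, 0, 0, 0, 0], [1, 0, 0, 0, 0]]]}}

```text
clock: 19.85
position: [0.5758, 0.0703, 0.1685]
ee_rot: [0.5, 0.5, -0.5, 0.5]
ft_force: [3.4, -1.1, 7.7]
grip_width: 0.299
```

Run:
```python
from h import *
to([.575,.0698,.168])
im=manip.camera("scene"); cv2.imwrite("pics/b4.png",im[...,::-1])
```

```text
t 19.85 pos [0.5758 0.0703 0.1685] yaw_y 0.0 tiltdown [ 0.001  0.    -1.   ] grip 0.299 F [ 3.4 -1.1  7.7] units [ 0.02 -0.03  0.02]
```

View pics/b4.png

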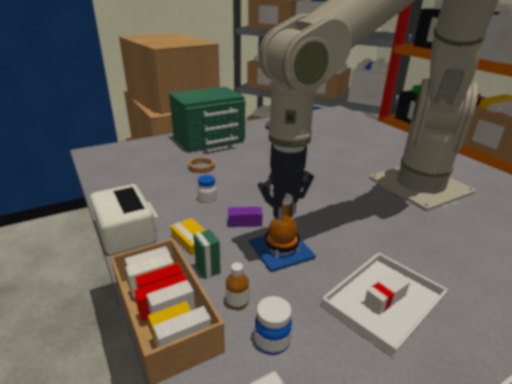

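The carton lies in the tray at (292, 386), the flask is pressed in the ring at (232, 283), and the bystanders have not moved. Handing in.

```bash
python3 -c "
from workcell import manip
print(manip.hand_in())"
```

```text
the job is handed in; nothing more can be done
None
```

I handed the job in at about 20 s of the 64 s. The red-band carton lies flat and released in the white tray, and the amber flask is held upright, pressed into the ring at collar level. The hand-in gives no verdict.

- **Press depth:** TCP z is 0.1685 m against 0.168 m worked out for level, so the ring joint should be about 0.0137 m. It stayed steady over the last 0.5 s. The wrist reads 7.7 N up, which with the flask's weight comes to about 9 N, as expected at level, and the picture shows the ring flush with the collar.
- **Centring and tilt:** the hand is within about 1 mm of the fitted ring centre (0.575, 0.070), and the tool points straight down.
- **Bystanders:** none had moved in the last scene picture, by eye. I took no final top view.
- **Disagreement:** the pinpoint network's ring and collar positions were about 5 to 9 mm off, so I did not use them. My ring fits in both cameras agreed with each other, and the top-camera base-plate fit agreed with them to about 1 mm.
- **Side force:** it drifted from 1.6 to 3.4 N at the end without any motion. I left it as it was.

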